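Sort out the optics parking bay

ROBOT

A 6-joint arm with a two-finger parallel gripper is mounted at the origin on the work surface. World frame = base frame: x ahead of the robot, y to its left, z up, the work surface at z = 0. Lengths are in m, angles in rad, forces in N, time in s.
With the tool pointing down it reaches from about 0.275 to 0.875 m from the base axis. Payload 12.5 kg.
Tool frame: the origin (TCP) lies between the finger pads; the fingertips stand 17 mm ahead of it and the grasp point (between the pads) lies 2 mm behind it (arm.tip_extent is the distance from the TCP to the fingertips, in m); z points along the fingers, y is the line along which they close (so a half turn about z gives the same grasp; the last joint's range is limited). The gripper opens to 85 mm and grips with 20 to 120 N. Pads are 22 mm wide; open, the fingers measure 114 mm over their backs; the gripper's body (76 mm by 85 mm) begins 54 mm behind the grasp point. The pads swing forward as they close: fully open they stand 13 mm farther back than shut.
Start: joints at [1.181, 0.351, 1.652, -0, 1.139, -0.085], TCP at [0.165, 0.525, 0.248] pointing down, gripper open.
Joint ranges: [-2.75, 2.75], [-0.79, 2.1], [0.01, 2.65], [-1.57, 4.71], [0.07, 3.14], [-2.87, 2.87]. Speed limits (rad/s): [2.22, 2.22, 2.79, 3.14, 3.14, 3.14].

INTERFACE

Orientations are given as a unit quaternion [w, x, y, z].
In Python, from rig import arm gives the robot as it stands.
- The arm moves only by the tool jog_arm, called as name(argument=value, ...), one argument or row to a line, values as JSON. Schema: {"type":"object","properties":{"segments":{"type":"array","items":{"type":"array","prefixItems":[{"type":"array","items":{"type":"number"},"minItems":3,"maxItems":3},{"type":"array","items":{"type":"number"},"minItems":3,"maxItems":3}],"minItems":2,"maxItems":2},"minItems":1,"maxItems":12},"aperture":{"type":"number"},"squeeze":{"type":"number"},"only":{"type":"string"},"quiet":{"type":"boolean"},"lines":{"type":"string"}},"required":["segments"],"additionalProperties":false}. segments is a list of rows, 1 to 12 of them, each written [[dx, dy, dz], [rx, ry, rz]]: dx, dy, dz in units of 100 mm, then a rotation vector rx, ry, rz in rad; each row is the pose to reach, as a shift and turn from the pose commanded when the call began, along the tool's axes at that moment; what a row does not reach only later rows make up. A row lasts 1/12 s, in which the tool goes at most 0.0417 m and 0.125 rad, less where a joint would pass 70% of its speed; a pose out of reach is approached as far as the arm can. aperture is the finger opening in m, set as the call begins (left out keeps the last). The fingers move at their own pace and stop on an object; squeeze is the grip in N (left out, the last holds). Time passes only in rows, so rows that do not move let the fingers close. The tool returns the time, the measured TCP pose, the force, the opening and the grip force at its end. only (a regular expression) keeps the lines of the reply that match it, lines (a string "A,B") keeps lines A to B, and quiet returns only ok. Input that does not fit is refused with a message, and nothing moves.
- arm.get_state(): the state, without advancing time (a new reading comes with each control period).
- arm.capture(name): name is "scene" or "top" or "wrist"; returns the picture (384x512x3 uint8, blue, green, red); there is no depth.
- arm.camera_info(name): a dict with "fx", "fy", "cx", "cy" (pixels), "world_from_camera" (4x4, takes a point from camera to world coordinates); the wrist camera has in their place "mount" (4x4, takes a point from camera to tool coordinates, whose origin is the TCP and whose axes are the flange's). Camera axes: x right, y down, z forward; pixel columns grow to the right and rows downward; lengths in m; the calibration is good to about 2 mm. A picture is of the moment at which its call begins: read the wrist's pose just before it. camera_info takes no time and is no camera call.
- arm.sign_off(): hands the job in; it is judged then, once.
The state is a dict: "time": time; "qpos": joint angles; "joint_vel": joint speeds; "joint_torque": joint torques, N m; "eef_pos": TCP position; "orientation": TCP orientation; "contact_force": force on the tool from outside, world axes, zero at the start; "ft_torque": the same for the moment, N m; "opening": finger opening in m; "grip_force": force on a finger pad.
Only numpy, scipy, OpenCV 4.12 (cv2) and the standard library are available. Lean on these libraries where they do the work, as an engineer would, in place of code of your own. Each camera call takes 0.05 s, during which the arm holds its last target. There are 200 camera calls.

TASK

In the parking bay of the imaging bench each of the four optics has been left on another one's plate. Change them round so that every optic stands upright, in the middle of the plate that has the shape of its own foot (round, square, triangular, oblong), using the empty cork mat as a stopover. Set each one down gently, let none tip over or drop, and leave the cleaner bottle where it stands.

Things in the scene. Friction and masses are not known exactly. Their poses are not given: they have to be found in the camera images.
- lens: Lens in a mount: ROUND foot 52 mm in diameter; head is an upright black disc with glass faces, 40 mm in diameter (55 to 95 mm up), 12.8 mm thick along y. Origin: centre of the foot's underside, z up. Foot 12 mm thick, dark steel; a 12 mm post carries the head, whose middle is straight above, 75 mm up; grip it there from above, fingers closing along y. 0.25 kg.
- cube: Beam-splitter cube: SQUARE foot 46 x 46 mm, sides along x and y; head is a steel and glass cube, 30 mm each way, 60 to 90 mm up, on a 6 mm platform as wide. Origin: centre of the foot's underside, z up. Foot 12 mm thick, dark steel; a 12 mm post carries the head, whose middle is straight above, 75 mm up; grip it there from above, fingers closing along y. 0.25 kg.
- tube: Collimator tube: equilateral TRIANGULAR foot, corners 40 mm from its centre, one towards +x; head is a lying black tube along x, 56 mm long, 22.6 mm thick. Origin: centre of the foot's underside, z up. Foot 12 mm thick, dark steel; a 12 mm post carries the head, whose middle is straight above, 75 mm up; grip it there from above, fingers closing along y. 0.25 kg.
- filter: Filter holder: OBLONG foot 66 mm along x, 34 mm along y; head is an upright black frame, amber pane, 50 mm along x, 40 mm tall, 12.8 mm thick along y. Origin: centre of the foot's underside, z up. Foot 12 mm thick, dark steel; a 12 mm post carries the head, whose middle is straight above, 75 mm up; grip it there from above, fingers closing along y. 0.25 kg.
- plate_round: Round parking plate, 88 mm in diameter. Origin: centre of its underside, z up. Fixed to the bench, flat, bare aluminium, 4 mm thick. Home of the optic with the round foot.
- plate_square: Square parking plate, 80 x 80 mm, sides along its x and y. Origin: centre of its underside, z up. Fixed to the bench, flat, bare aluminium, 4 mm thick. Home of the optic with the square foot.
- plate_tri: Equilateral triangular parking plate, corners 74 mm from the centre (sides 128 mm), one corner towards +x. Origin: centre of its underside, z up. Fixed to the bench, flat, bare aluminium, 4 mm thick. Home of the optic with the triangular foot.
- plate_oblong: Oblong parking plate, 116 mm along its x, 70 mm along its y. Origin: centre of its underside, z up. Fixed to the bench, flat, bare aluminium, 4 mm thick. Home of the optic with the oblong foot.
- mat: Round cork mat, 110 mm in diameter, 4 mm thick, fixed, empty at the start: the free spot for a stopover. Origin: centre of its underside.
- bottle: Bystander: small capped cleaner bottle, 44 mm in diameter, 110 mm tall, standing loose at the right (-y) edge of the work. Origin: centre of its underside.
Things that resemble listed ones, but are neither listed nor needed, are in the scene too. What is shaped like the cube but turquoise is not meant. What is shaped like the tube but red is not meant.

How it is judged:
At the end, for the whole second after the job is handed in: Each optic stands on the plate of its foot's shape: foot centre within 14 mm of the plate's centre horizontally, foot resting on the plate (underside 1 to 7 mm above the plate's underside), leaning less than 0.1 rad, at rest. The cork mat is thus empty again. Yaw is free (horizontal distance between lens and plate_round below 0.014 m and z of lens in the frame of plate_round between 0.001 and 0.007 m and angle between each of lens, cube, tube, filter's own z axis and vertical below 0.1 rad and linear speed of each of lens, cube, tube, filter below 0.02 m/s and angular speed of each of lens, cube, tube, filter below 0.2 rad/s and horizontal distance between cube and plate_square below 0.014 m and z of cube in the frame of plate_square between 0.001 and 0.007 m and horizontal distance between tube and plate_tri below 0.014 m and z of tube in the frame of plate_tri between 0.001 and 0.007 m and horizontal distance between filter and plate_oblong below 0.014 m and z of filter in the frame of plate_oblong between 0.001 and 0.007 m); the robot touches nothing.
It fails at once if an optic is tipped over (leans more than 0.6 rad) (angle between any of lens, cube, tube, filter's own z axis and vertical above 0.6 rad).
It fails at once if an optic is dropped (moves faster than 0.6 m/s, a fall of about 18 mm, with no finger touching it) ((contact force between the fingers and lens below 0.05 N and linear speed of lens above 0.6 m/s) or (contact force between the fingers and cube below 0.05 N and linear speed of cube above 0.6 m/s) or (contact force between the fingers and tube below 0.05 N and linear speed of tube above 0.6 m/s) or (contact force between the fingers and filter below 0.05 N and linear speed of filter above 0.6 m/s)).
It fails at once if the bottle is shifted more than 30 mm or knocked over (distance of bottle from where it was at the start of the episode above 0.03 m or angle between bottle's own z axis and vertical above 0.5 rad).
It also fails if it takes over 144 s, if anything falls off the work surface, if the arm or the gripper's body presses on something with over 40 N, if the wrist force passes 120 N, or if a joint passes its speed limit or range.

## Working session

There is one attempt and no reset: what is moved stays moved. The work goes in short steps, Python scripts to look and compute and a tool call to move; the robot and the scene stay as the last step left them, time stands still between calls to the robot, and variables do not carry over. Pictures are saved under pics/ and viewed, at most 14 in all, crops included, and the job is handed in when it is done.

```bash
mkdir -p pics; ls; python3 - <<'E'
from rig import arm
import cv2,numpy as np
for n in("scene","top"):
    cv2.imwrite(f"pics/{n}0.png",arm.capture(n))
    print(n,arm.camera_info(n))
print(arm.camera_info("wrist"));s=arm.get_state();print(s["time"],s["eef_pos"],s["orientation"],s["opening"])
E
```

```text
pics
scene {'fx': 426.5739694034561, 'fy': 426.5739694034561, 'cx': 254.76850974597934, 'cy': 187.73084070824657, 'world_from_camera': array([[-0.56288615,  0.45409688, -0.69061944,  1.22176333],
       [ 0.82650355,  0.31646087, -0.46555816,  0.35753474],
       [ 0.00714552, -0.83285566, -0.55344412,  0.5648914 ],
       [ 0.        ,  0.        ,  0.        ,  1.        ]])}
top {'fx': 393.76643360766275, 'fy': 393.76643360766275, 'cx': 253.44081278416417, 'cy': 194.8153964178173, 'world_from_camera': array([[-0.01975478, -0.99508403,  0.09704393,  0.48720537],
       [-0.99969986,  0.02106609,  0.0125065 , -0.08468099],
       [-0.01448935, -0.09676774, -0.99520152,  0.8737179 ],
       [ 0.        ,  0.        ,  0.        ,  1.        ]])}
{'fx': 289.5061256341645, 'fy': 289.5061256341645, 'cx': 255.2444299710996, 'cy': 191.66314263787072, 'mount': array([[-7.93711040e-04, -9.55631537e-01, -2.94563637e-01,
         7.45016177e-02],
       [ 9.99999524e-01, -9.25791437e-04,  3.08947950e-04,
        -9.70814300e-04],
       [-5.67944897e-04, -2.94563251e-01,  9.55631816e-01,
        -1.25301066e-01],
       [ 0.00000000e+00,  0.00000000e+00,  0.00000000e+00,
         1.00000000e+00]])}
0.1 [0.16491621 0.52438043 0.24780694] [-1.23659689e-04  1.51806555e-01  9.88410077e-01 -5.23031536e-04] 0.08576240590482621
```

View pics/scene0.png

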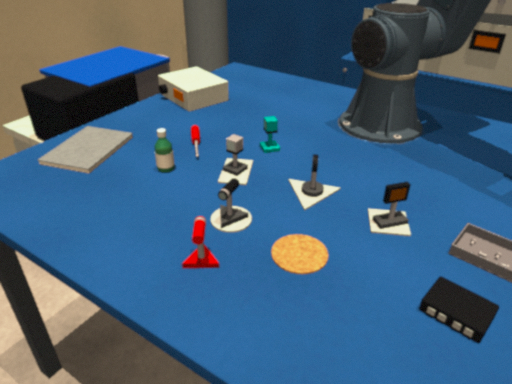

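View pics/top0.png

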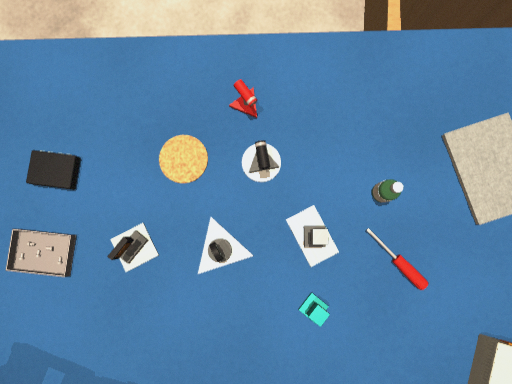

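```bash
python3 - <<'E'
import cv2
a=cv2.imread("pics/top0.png")[125:285,95:350];cv2.imwrite("pics/top0c.png",cv2.resize(a,None,fx=3,fy=3,interpolation=cv2.INTER_CUBIC))
a=cv2.imread("pics/scene0.png")[110:280,160:420];cv2.imwrite("pics/scene0c.png",cv2.resize(a,None,fx=3,fy=3,interpolation=cv2.INTER_CUBIC))
E
```

```text
(no output)
```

View pics/top0c.png

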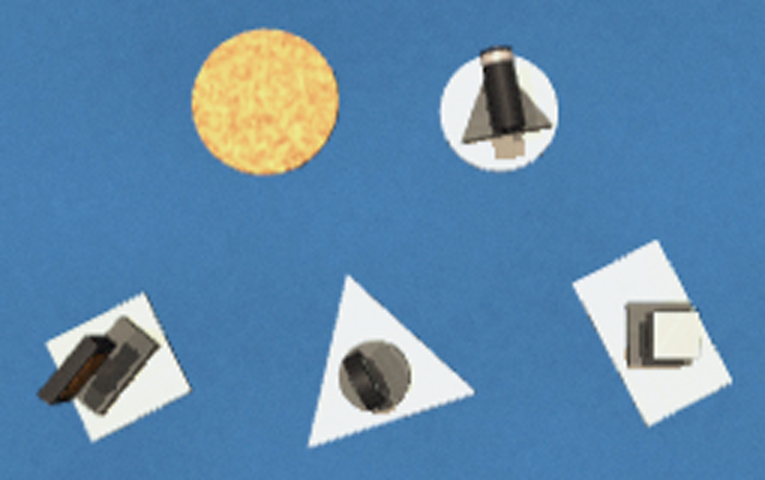

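View pics/scene0c.png

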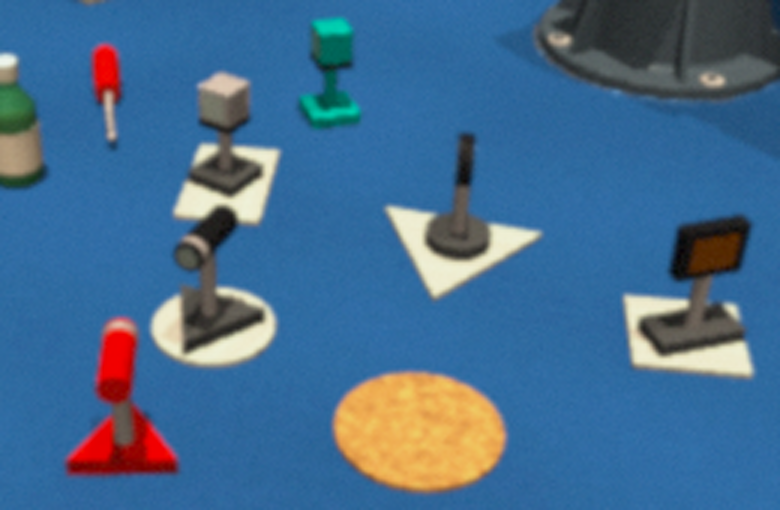

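The red tube-like thing (top ≈(245,99)) and the turquoise cube (≈(315,310)) are decoys. The ones meant, in the top view, are:
- black tube, on the round plate (262,160)
- black filter with amber pane, on the square plate (133,247)
- lens, on the triangular plate (220,250)
- steel cube, on the oblong plate (312,237)

Mat: (183,159), bottle: (387,190). The enlarged crops confirm this, so the job is two swaps: tube↔lens and filter↔cube.

```bash
cat > h.py <<'E'
import numpy as np,cv2
from rig import arm
from scipy.spatial.transform import Rotation as R
def cam(n,st=None):
    c=arm.camera_info(n); K=(c["fx"],c["fy"],c["cx"],c["cy"])
    if n!="wrist": return K,np.array(c["world_from_camera"])
    T=np.eye(4); q=st["orientation"]; T[:3,:3]=R.from_quat(np.roll(q,-1)).as_matrix(); T[:3,3]=st["eef_pos"]
    return K,T@np.array(c["mount"])
def ray(cm,uv):
    K,T=cm; d=T[:3,:3]@np.array([(uv[0]-K[2])/K[0],(uv[1]-K[3])/K[1],1]); return T[:3,3],d/np.linalg.norm(d)
def atz(cm,uv,z):
    o,d=ray(cm,uv); return o+d*(z-o[2])/d[2]
def tri(*obs):
    A=np.zeros((3,3));b=np.zeros(3)
    for cm,uv in obs:
        o,d=ray(cm,uv);P=np.eye(3)-np.outer(d,d);A+=P;b+=P@o
    p=np.linalg.solve(A,b); r=[np.linalg.norm(np.cross(p-ray(c,u)[0],ray(c,u)[1])) for c,u in obs]
    return p,max(r)
def un(uv,ox,oy,f=3): return ((uv[0]+.5)/f-.5+ox,(uv[1]+.5)/f-.5+oy)
E
python3 - <<'E'
from h import *
np.set_printoptions(precision=4,suppress=True)
T=cam("top");S=cam("scene")
t=lambda u,v:(T,un((u,v),95,125)); s=lambda u,v:(S,un((u,v),160,110))
def pl(name,tp,sc):
    P=np.array([atz(*t(*p),.004) for p in tp]);Q=np.array([atz(*s(*p),.004) for p in sc])
    print(name,"top",P.mean(0)[:2],"scene",Q.mean(0)[:2]); 
    if len(tp)>1: print("  sides",np.linalg.norm(P-np.roll(P,-1,0),axis=1),"ang",np.arctan2(*(P[:,:2]-P.mean(0)[:2])[:,::-1].T)*57.3)
pl("mat",[(265,102)],[(419,430)])
pl("round",[(499,112)],[(214,312)])
pl("square",[(144,292),(190,388),(94,441),(46,344)],[(624,294),(739,303),(753,376),(631,367)])
pl("tri",[(348,275),(474,393),(309,447)],[(435,298),(385,207),(542,234)])
pl("oblong",[(655,240),(732,383),(650,427),(573,284)],[(202,143),(280,150),(260,223),(174,215)])
print("tri z",[tri(t(*a),s(*b))[0] for a,b in[((348,275),(435,298)),((474,393),(385,207)),((655,240),(174,215)),((190,388),(624,294)),((265,102),(419,430))]])
print("lensfoot",tri(t(375,375),s(457,235)), "cubetop",tri(t(677,335),s(225,84)),"tubefront",tri(t(496,56),s(190,247)))
for n,p in dict(lens=(375,375),).items(): print(n,atz(*t(*p),.016))
E
```

```text
mat top [0.6569 0.0828] scene [0.661  0.0847]
round top [ 0.6454 -0.0921] scene [ 0.6357 -0.0993]
square top [0.4629 0.191 ] scene [0.4643 0.1918]
  sides [0.0787 0.0793 0.0798 0.0809] ang [ -18.8641 -107.8661  162.1293   72.3456]
tri top [0.4555 0.0012] scene [0.4587 0.0024]
  sides [0.1266 0.1262 0.1279] ang [  16.1917 -103.6018  136.9819]
oblong top [ 0.4793 -0.2006] scene [ 0.4819 -0.1986]
  sides [0.1176 0.0678 0.1173 0.0687] ang [  -3.6169 -123.3798  176.6441   57.0117]
tri z [array([0.5261, 0.0224, 0.0015]), array([ 0.4389, -0.0704,  0.0023]), array([ 0.5477, -0.2055,  0.0021]), array([0.4461, 0.1378, 0.0053]), array([0.6576, 0.0833, 0.0007])]
lensfoot (array([0.4531, 0.0019, 0.0099]), np.float64(0.00016138280186914742)) cubetop (array([ 0.4782, -0.2045,  0.0921]), np.float64(0.0005241781571502874)) tubefront (array([ 0.6699, -0.0907,  0.0833]), np.float64(0.0005229002529077985))
lens [0.4533 0.0015 0.016 ]
```

```bash
cat >> h.py <<'E'
def plan(p,yaw):
    """delta in tool axes from measured pose to tool-down at p with tool y at yaw deg (mod 180, nearest)"""
    s=arm.get_state(); Rc=R.from_quat(np.roll(s["orientation"],-1)); M=Rc.as_matrix()
    cur=np.degrees(np.arctan2(M[1,1],M[0,1])); y=cur+(yaw-cur+90)%180-90; a=np.radians(y)
    ty=np.array([np.cos(a),np.sin(a),0]); tz=np.array([0,0,-1]); D=np.stack([np.cross(ty,tz),ty,tz],1)
    rv=(Rc.inv()*R.from_matrix(D)).as_rotvec(); d=M.T@(np.array(p)-s["eef_pos"])
    print("t",round(s["time"],2),"at",np.round(s["eef_pos"],4),"yaw",round(cur,1),"q6",round(s["qpos"][5],2),"open",round(s["opening"],4),"\ndelta",np.round(d,4),np.round(rv,4),"dist",round(np.linalg.norm(d),3))
E
python3 -c "
from h import *
plan([.645,-.092,.19],98)"
```

```text
t 0.1 at [0.1649 0.5244 0.2478] yaw 72.5 q6 -0.08 open 0.0858 
delta [-0.6429 -0.4438  0.0582] [-1.000e-03 -3.000e-04 -4.444e-01] dist 0.783
```

Careful with the scale: shifts go in units of 100 mm. That gives: -0.64 m is -6.4, -0.44 m is -4.4.

jog_arm(
  segments=[
    [[-0.3,-0.2,0],[0,0,-0.03]],
    [[-6.4,-4.4,0],[0,0,-0.44]],
    [[-6.4,-4.4,0],[0,0,-0.44]],
    [[-6.4,-4.4,0],[0,0,-0.44]],
    [[-6.4,-4.4,0],[0,0,-0.44]],
    [[-6.4,-4.4,0],[0,0,-0.44]],
    [[-6.4,-4.4,0],[0,0,-0.44]],
    [[-6.4,-4.4,0],[0,0,-0.44]],
    [[-6.4,-4.4,0],[0,0,-0.44]],
    [[-6.4,-4.4,0],[0,0,-0.44]],
    [[-6.4,-4.4,0],[0,0,-0.44]],
    [[-6.4,-4.4,0],[0,0,-0.44]],
  ],
  aperture=0.085,
)

```text
time: 1.1
eef_pos: [0.4634, 0.1429, 0.2482]
orientation: [-0.0, -0.067, 0.998, 0.0]
contact_force: [1.0, 0.4, -0.1]
opening: 0.0847
grip_force: 0.0
```

```bash
python3 -c "
from h import *
plan([.645,-.092,.19],98)"
```

```text
t 1.1 at [0.4634 0.1429 0.2482] yaw 97.7 q6 -1.5 open 0.0847 
delta [-0.1484 -0.2572  0.0582] [ 0.     -0.0002 -0.0045] dist 0.303
```

jog_arm(
  segments=[
    [[-1.48,-2.57,0.58],[0,0,0]],
    [[-1.48,-2.57,0.58],[0,0,0]],
    [[-1.48,-2.57,0.58],[0,0,0]],
    [[-1.48,-2.57,0.58],[0,0,0]],
    [[-1.48,-2.57,0.58],[0,0,0]],
    [[-1.48,-2.57,0.58],[0,0,0]],
    [[-1.48,-2.57,0.58],[0,0,0]],
    [[-1.48,-2.57,0.58],[0,0,0]],
    [[-1.48,-2.57,0.58],[0,0,0]],
    [[-1.48,-2.57,0.58],[0,0,0]],
  ],
  aperture=0.07,
)

```text
time: 1.93
eef_pos: [0.6434, -0.0896, 0.1897]
orientation: [-0.001, -0.067, 0.998, 0.0]
contact_force: [0.3, 0.4, -0.1]
opening: 0.0701
grip_force: 0.0
```

```bash
cat >> h.py <<'E'
def wshot(name):
    s=arm.get_state(); im=arm.capture("wrist"); cv2.imwrite(f"pics/{name}.png",im)
    np.savez(f"pics/{name}.npz",p=s["eef_pos"],q=s["orientation"])
    cv2.imwrite(f"pics/{name}v.png",cv2.resize(im,None,fx=1.5,fy=1.5,interpolation=cv2.INTER_CUBIC)); print(s["time"],s["eef_pos"],s["orientation"],abs(s["joint_vel"]).max())
def wcam(name):
    z=np.load(f"pics/{name}.npz"); return cam("wrist",dict(eef_pos=z["p"],orientation=z["q"]))
E
python3 -c "
from h import *
wshot('w1')"
```

```text
1.9333 [ 0.64336975 -0.08963462  0.18968175] [-6.82269877e-04 -6.71984892e-02  9.97739344e-01  3.15308972e-04] 0.030365099543983275
```

View pics/w1v.png

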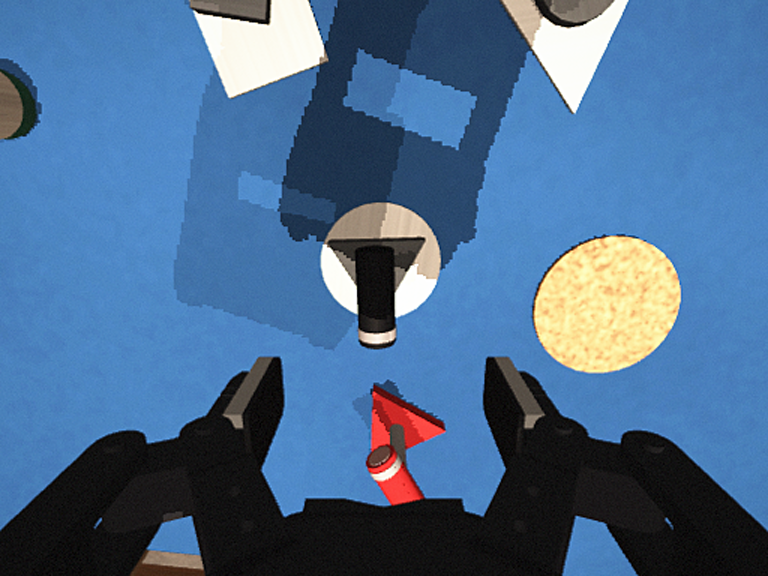

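```bash
python3 - <<'E'
from h import *
np.set_printoptions(precision=4,suppress=True)
T=cam("top");W=wcam("w1"); t=lambda u,v:(T,un((u,v),95,125)); w=lambda u,v:(W,un((u,v),0,0,1.5))
print("round",atz(*w(380.5,261),.004),tri(t(499,112),w(380.5,261)))
print("mat",atz(*w(607,304),.004),tri(t(265,102),w(607,304)))
print("foot corners",a:=atz(*w(329,240),.016),b:=atz(*w(426,240),.016),"yaw",np.degrees(np.arctan2(*(b-a)[1::-1])),np.linalg.norm(a-b))
print("tube top front edge",tri(t(493,48),w(377,345)),"back/front at .079",atz(*w(375,247),.079),atz(*w(377,336),.079))
c=(a+b)/2; y=(b-a)/np.linalg.norm(b-a); x=np.array([y[1],-y[0],0]); print("foot centre",c+.02*x,c-.02*x)
print("oblong corner",atz(*w(230,98),.004),atz(*w(327,60),.004),"tri tip",atz(*w(575,111),.004))
E
```

```text
round [ 0.6439 -0.0924  0.004 ] (array([ 0.6491, -0.0921, -0.0173]), np.float64(0.0002586564723473821))
mat [0.6542 0.0823 0.004 ] (array([0.6561, 0.0834, 0.0019]), np.float64(0.0012408687755032276))
foot corners [ 0.6309 -0.1303  0.016 ] [ 0.6219 -0.0633  0.016 ] yaw 97.6456555290582 0.06760010908853925
tube top front edge (array([ 0.6762, -0.0891,  0.08  ]), np.float64(0.0008015155751017598)) back/front at .079 [ 0.6185 -0.0986  0.079 ] [ 0.6711 -0.0906  0.079 ]
foot centre [ 0.6462 -0.0942  0.016 ] [ 0.6066 -0.0995  0.016 ]
oblong corner [ 0.5475 -0.2055  0.004 ] [ 0.5165 -0.1442  0.004 ] tri tip [0.5249 0.0225 0.004 ]
```

The wrist view shows the black tube at (376,292) in the 1.5× picture, on the round plate (380,261), squared to the fingers, with the red decoy apart below at (400,440). I'll go down onto the black tube.

```bash
python3 -c "
from h import *
plan([.6455,-.0944,.077],97.6)"
```

```text
t 1.98 at [ 0.6433 -0.0889  0.1902] yaw 97.8 q6 -1.92 open 0.07 
delta [-0.0015 -0.0058  0.1132] [ 0.0005 -0.0007  0.0029] dist 0.113
```

jog_arm(
  segments=[
    [[-0.01,-0.06,0.2],[0,0,0.003]],
    [[-0.01,-0.06,0.45],[0,0,0.003]],
    [[-0.01,-0.06,0.7],[0,0,0.003]],
    [[-0.01,-0.06,0.9],[0,0,0.003]],
    [[-0.01,-0.06,1.05],[0,0,0.003]],
    [[-0.01,-0.06,1.13],[0,0,0.003]],
    [[-0.01,-0.06,1.13],[0,0,0.003]],
    [[-0.01,-0.06,1.13],[0,0,0.003]],
  ],
  aperture=0.07,
)

```text
time: 2.65
eef_pos: [0.6458, -0.0949, 0.0782]
orientation: [0.0, -0.067, 0.998, -0.0]
contact_force: [0.7, 0.0, -0.1]
opening: 0.0705
grip_force: 0.0
```

jog_arm(
  segments=[
    [[0,0,0],[0,0,0]],
    [[0,0,0],[0,0,0]],
    [[0,0,0],[0,0,0]],
    [[0,0,0],[0,0,0]],
    [[0,0,0],[0,0,0]],
    [[0,0,0],[0,0,0]],
  ],
  aperture=0.0,
  squeeze=50,
)

```text
time: 3.15
eef_pos: [0.6461, -0.0956, 0.0781]
orientation: [0.001, -0.066, 0.998, -0.0]
contact_force: [-0.6, 1.1, 5.7]
opening: 0.0205
grip_force: 48.7
```

Scaled: -0.05 m is -0.5, -0.045 m is -0.45.

jog_arm(
  segments=[
    [[0,0,-0.04],[0,0,0]],
    [[0,0,-0.12],[0,0,0]],
    [[0,0,-0.24],[0,0,0]],
    [[0,0,-0.36],[0,0,0]],
    [[0,0,-0.45],[0,0,0]],
    [[0,0,-0.5],[0,0,0]],
    [[0,0,-0.5],[0,0,0]],
  ],
)

```text
time: 3.73
eef_pos: [0.6463, -0.0958, 0.1291]
orientation: [0.001, -0.066, 0.998, -0.0]
contact_force: [-0.4, 0.8, -2.7]
opening: 0.0203
grip_force: 49.0
```

```bash
python3 -c "
from h import *
plan([.656,.083,.1282],97.6)"
```

```text
t 3.73 at [ 0.6463 -0.0958  0.1291] yaw 97.6 q6 -1.92 open 0.0203 
delta [-0.0332  0.176   0.0009] [-0.0009  0.0023 -0.0004] dist 0.179
```

Scaled: 0.176 m is 1.76, 0.166 m is 1.66.

jog_arm(
  segments=[
    [[-0.02,0.1,0],[0,0,0]],
    [[-0.06,0.3,0],[0,0,0]],
    [[-0.11,0.57,0],[0,0,0]],
    [[-0.17,0.88,0],[0,0,0]],
    [[-0.22,1.19,0],[0,0,0]],
    [[-0.27,1.46,0],[0,0,0]],
    [[-0.31,1.66,0],[0,0,0]],
    [[-0.33,1.76,0],[0,0,0]],
    [[-0.33,1.76,0],[0,0,0]],
    [[-0.33,1.76,0],[0,0,0]],
  ],
)

```text
time: 4.57
eef_pos: [0.6549, 0.0833, 0.1268]
orientation: [-0.0, -0.066, 0.998, -0.0]
contact_force: [0.2, -0.8, -3.4]
opening: 0.0206
grip_force: 49.0
```

jog_arm(
  segments=[
    [[0,0,0.1],[0,0,0]],
    [[0,0,0.25],[0,0,0]],
    [[0,0,0.37],[0,0,0]],
    [[0,0,0.44],[0,0,0]],
    [[0,0,0.47],[0,0,0]],
    [[0,0,0.485],[0,0,0]],
    [[0,0,0.5],[0,0,0]],
    [[0,0,0.505],[0,0,0]],
    [[0,0,0.505],[0,0,0]],
  ],
)

```text
time: 5.32
eef_pos: [0.6556, 0.083, 0.0783]
orientation: [0.001, -0.066, 0.998, -0.0]
contact_force: [-4.4, -1.8, 4.1]
opening: 0.0204
grip_force: 49.9
```

jog_arm(
  segments=[
    [[0,0,0],[0,0,0]],
    [[0,0,0],[0,0,0]],
    [[0,0,0],[0,0,0]],
    [[0,0,0],[0,0,0]],
    [[0,0,0],[0,0,0]],
  ],
  aperture=0.07,
)

```text
time: 5.73
eef_pos: [0.6553, 0.0832, 0.077]
orientation: [0.0, -0.066, 0.998, 0.0]
contact_force: [1.0, -0.0, -0.2]
opening: 0.0696
grip_force: 0.0
```

jog_arm(
  segments=[
    [[0,0,-0.1],[0,0,0]],
    [[0,0,-0.3],[0,0,0]],
    [[0,0,-0.55],[0,0,0]],
    [[0,0,-0.85],[0,0,0]],
    [[0,0,-1.1],[0,0,0]],
    [[0,0,-1.1],[0,0,0]],
  ],
)

```text
time: 6.23
eef_pos: [0.6574, 0.0833, 0.1934]
orientation: [0.004, -0.066, 0.998, -0.0]
contact_force: [1.3, 0.5, 0.1]
opening: 0.0699
grip_force: 0.0
```

```bash
python3 -c "
from h import *
plan([.455,.0015,.19],119)"
```

```text
t 6.23 at [0.6574 0.0833 0.1934] yaw 97.6 q6 -1.65 open 0.0699 
delta [ 0.2115 -0.0544  0.0016] [-0.0023  0.0087 -0.3739] dist 0.218
```

Scaled: 0.211 m is 2.11, 0.2 m is 2.

jog_arm(
  segments=[
    [[0.2,-0.05,0],[0,0,-0.03]],
    [[0.5,-0.13,0],[0,0,-0.1]],
    [[0.9,-0.23,0],[0,0,-0.18]],
    [[1.3,-0.34,0],[0,0,-0.25]],
    [[1.7,-0.44,0],[0,0,-0.32]],
    [[2,-0.52,0],[0,0,-0.36]],
    [[2.11,-0.54,0],[0,0,-0.374]],
    [[2.11,-0.54,0],[0,0,-0.374]],
    [[2.11,-0.54,0],[0,0,-0.374]],
  ],
)

```text
time: 6.98
eef_pos: [0.4536, 0.0017, 0.1875]
orientation: [0.001, -0.25, 0.968, -0.0]
contact_force: [-0.3, 0.2, -0.3]
opening: 0.07
grip_force: 0.0
```

```bash
python3 -c "
from h import *
wshot('w2')"
```

```text
6.9833 [0.45361654 0.00172168 0.18751013] [ 7.23477829e-04 -2.49819591e-01  9.68292105e-01 -2.16617957e-04] 0.032709423264884095
```

View pics/w2v.png

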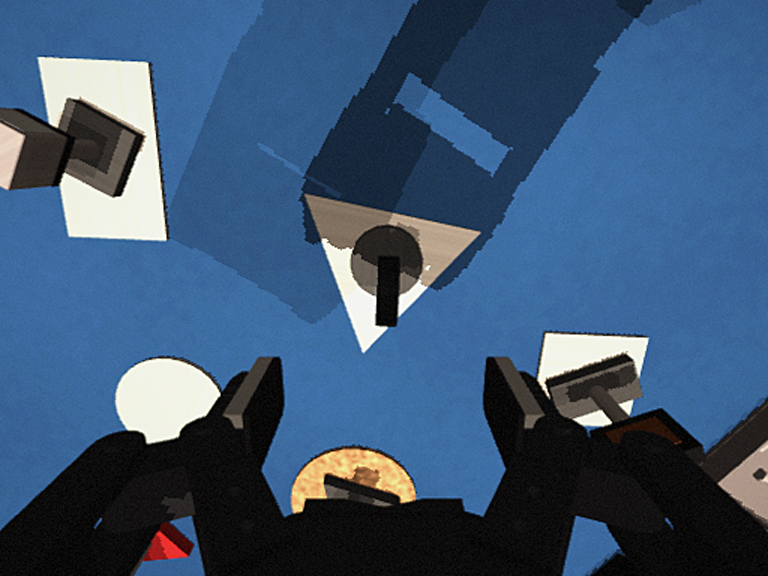

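The wrist view shows the lens on the triangular plate: foot disc centre (386,260), head (387,291), its faces parallel to the pads. The tube stands on the mat at (360,490) and the round plate (168,402) is free.

```bash
python3 - <<'E'
from h import *
np.set_printoptions(precision=4,suppress=True)
T=cam("top");W=wcam("w2"); t=lambda u,v:(T,un((u,v),95,125)); w=lambda u,v:(W,un((u,v),0,0,1.5))
print("foot",atz(*w(386.5,260.5),.016),tri(t(375,375),w(386.5,260.5)))
a,b=atz(*w(388,257),.079),atz(*w(387,326),.079);print("head@.079",a,b,(a+b)/2,np.degrees(np.arctan2(*(b-a)[1::-1])))
P=np.array([atz(*w(*p),.004) for p in[(303,194),(480,233),(364,352)]]);print("tri",P.mean(0),np.linalg.norm(P-np.roll(P,-1,0),axis=1))
P=np.array([atz(*w(*p),.004) for p in[(38,57),(150,62),(167,241),(68,237)]]);print("oblong",P.mean(0),np.linalg.norm(P-np.roll(P,-1,0),axis=1))
plan([.4535,.0015,.077],119)
E
```

```text
foot [0.4499 0.001  0.016 ] (array([0.4527, 0.0027, 0.0026]), np.float64(7.734440988747826e-05))
head@.079 [ 0.4346 -0.0071  0.079 ] [0.4707 0.0123 0.079 ] [0.4527 0.0026 0.079 ] 28.26857223353582
tri [0.4554 0.0008 0.004 ] [0.1283 0.1259 0.1277]
oblong [ 0.4797 -0.2     0.004 ] [0.0712 0.1164 0.0708 0.1164]
t 7.03 at [0.4541 0.0019 0.1874] yaw 119.0 q6 -2.17 open 0.0699 
delta [0.0009 0.0001 0.1104] [-0.0008  0.0013 -0.0007] dist 0.11
```

jog_arm(
  segments=[
    [[0.01,0.01,0.2],[0,0,0.01]],
    [[0.01,0.01,0.45],[0,0,0.01]],
    [[0.01,0.01,0.7],[0,0,0.01]],
    [[0.01,0.01,0.9],[0,0,0.01]],
    [[0.01,0.01,1.05],[0,0,0.01]],
    [[0.01,0.01,1.1],[0,0,0.01]],
    [[0.01,0.01,1.1],[0,0,0.01]],
    [[0.01,0.01,1.1],[0,0,0.01]],
  ],
)

```text
time: 7.7
eef_pos: [0.4525, 0.0024, 0.0771]
orientation: [0.0, -0.246, 0.969, -0.0]
contact_force: [-0.5, 0.3, 0.2]
opening: 0.0701
grip_force: 0.0
```

jog_arm(
  segments=[
    [[0,0,0],[0,0,0]],
    [[0,0,0],[0,0,0]],
    [[0,0,0],[0,0,0]],
    [[0,0,0],[0,0,0]],
    [[0,0,0],[0,0,0]],
    [[0,0,0],[0,0,0]],
  ],
  aperture=0.0,
  squeeze=50,
)

```text
time: 8.2
eef_pos: [0.452, 0.0022, 0.0772]
orientation: [0.0, -0.246, 0.969, -0.0]
contact_force: [-0.6, -0.4, 4.5]
opening: 0.0124
grip_force: 51.8
```

jog_arm(
  segments=[
    [[0,0,-0.04],[0,0,0]],
    [[0,0,-0.12],[0,0,0]],
    [[0,0,-0.24],[0,0,0]],
    [[0,0,-0.36],[0,0,0]],
    [[0,0,-0.45],[0,0,0]],
    [[0,0,-0.5],[0,0,0]],
    [[0,0,-0.5],[0,0,0]],
  ],
)

```text
time: 8.78
eef_pos: [0.4522, 0.0022, 0.1279]
orientation: [0.001, -0.246, 0.969, -0.0]
contact_force: [0.1, 0.2, -1.2]
opening: 0.0119
grip_force: 50.8
```

```bash
python3 -c "
from h import *
plan([.645,-.092,.1280],118.4)"
```

```text
t 8.78 at [0.4522 0.0022 0.1279] yaw 118.4 q6 -2.17 open 0.0119 
delta [-0.1247 -0.1746  0.0003] [-0.001   0.0015  0.0005] dist 0.215
```

jog_arm(
  segments=[
    [[-0.06,-0.09,0],[0,0,0]],
    [[-0.18,-0.26,0],[0,0,0]],
    [[-0.36,-0.5,0],[0,0,0]],
    [[-0.55,-0.77,0],[0,0,0]],
    [[-0.75,-1.05,0],[0,0,0]],
    [[-0.93,-1.31,0],[0,0,0]],
    [[-1.09,-1.52,0],[0,0,0]],
    [[-1.2,-1.68,0],[0,0,0]],
    [[-1.247,-1.746,0],[0,0,0]],
    [[-1.247,-1.746,0],[0,0,0]],
    [[-1.247,-1.746,0],[0,0,0]],
  ],
)

```text
time: 9.7
eef_pos: [0.6438, -0.0918, 0.1258]
orientation: [-0.001, -0.246, 0.969, 0.0]
contact_force: [0.2, 0.4, -1.6]
opening: 0.0119
grip_force: 50.9
```

jog_arm(
  segments=[
    [[0,0,0.1],[0,0,0]],
    [[0,0,0.25],[0,0,0]],
    [[0,0,0.37],[0,0,0]],
    [[0,0,0.44],[0,0,0]],
    [[0,0,0.47],[0,0,0]],
    [[0,0,0.485],[0,0,0]],
    [[0,0,0.5],[0,0,0]],
    [[0,0,0.505],[0,0,0]],
    [[0,0,0.505],[0,0,0]],
  ],
)

```text
time: 10.45
eef_pos: [0.6449, -0.0919, 0.0772]
orientation: [0.001, -0.246, 0.969, -0.0]
contact_force: [-1.8, 0.3, 2.9]
opening: 0.012
grip_force: 51.5
```

jog_arm(
  segments=[
    [[0,0,0],[0,0,0]],
    [[0,0,0],[0,0,0]],
    [[0,0,0],[0,0,0]],
    [[0,0,0],[0,0,0]],
    [[0,0,0],[0,0,0]],
  ],
  aperture=0.07,
)

```text
time: 10.87
eef_pos: [0.6446, -0.092, 0.0763]
orientation: [0.0, -0.246, 0.969, -0.0]
contact_force: [-0.5, 0.5, -0.5]
opening: 0.0696
grip_force: 0.0
```

jog_arm(
  segments=[
    [[0,0,-0.1],[0,0,0]],
    [[0,0,-0.3],[0,0,0]],
    [[0,0,-0.55],[0,0,0]],
    [[0,0,-0.85],[0,0,0]],
    [[0,0,-1.1],[0,0,0]],
    [[0,0,-1.1],[0,0,0]],
    [[0,0,-1.1],[0,0,0]],
  ],
)

```text
time: 11.45
eef_pos: [0.6452, -0.0921, 0.1885]
orientation: [0.002, -0.246, 0.969, -0.001]
contact_force: [-0.3, 0.6, -0.0]
opening: 0.0698
grip_force: 0.0
```

```bash
python3 -c "
from h import *
plan([.6555,.083,.19],97.6)"
```

```text
t 11.45 at [ 0.6452 -0.0921  0.1885] yaw 118.4 q6 -2.28 open 0.0698 
delta [-0.0924  0.1491 -0.0016] [-0.0017  0.0029  0.3636] dist 0.175
```

jog_arm(
  segments=[
    [[-0.1,0.16,0],[0,0,0.04]],
    [[-0.27,0.43,0],[0,0,0.11]],
    [[-0.46,0.75,0],[0,0,0.19]],
    [[-0.65,1.07,0],[0,0,0.26]],
    [[-0.83,1.34,0],[0,0,0.33]],
    [[-0.924,1.491,0],[0,0,0.364]],
    [[-0.924,1.491,0],[0,0,0.364]],
    [[-0.924,1.491,0],[0,0,0.364]],
    [[-0.924,1.491,0],[0,0,0.364]],
  ],
)

```text
time: 12.2
eef_pos: [0.6545, 0.0824, 0.1856]
orientation: [-0.001, -0.066, 0.998, -0.0]
contact_force: [0.3, 0.5, 0.2]
opening: 0.0702
grip_force: 0.0
```

```bash
python3 -c "
from h import *
wshot('w3')
plan([.6555,.083,.0775],97.6)"
```

```text
12.2 [0.65450926 0.08238921 0.18563489] [-6.40473395e-04 -6.63161028e-02  9.97798450e-01 -1.29128821e-04] 0.015378720229403002
t 12.25 at [0.6546 0.082  0.1858] yaw 97.6 q6 -1.65 open 0.0698 
delta [-0.0011  0.0008  0.1083] [-0.0001 -0.001  -0.0008] dist 0.108
```

View pics/w3v.png

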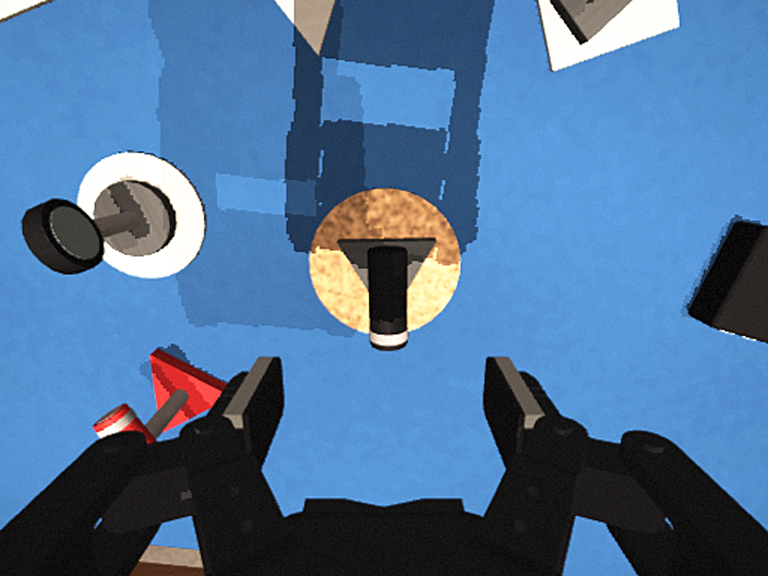

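The tube stands upright on the mat (388,290), and the lens stands upright on the round plate: foot centre (135,217), plate centre (141,215). Now I regrasp the tube.

Scaled: 0.108 m is 1.08, 0.103 m is 1.03.

jog_arm(
  segments=[
    [[-0.01,0.02,0.2],[0,0,0]],
    [[-0.01,0.02,0.45],[0,0,0]],
    [[-0.01,0.02,0.7],[0,0,0]],
    [[-0.01,0.02,0.9],[0,0,0]],
    [[-0.01,0.02,1.03],[0,0,0]],
    [[-0.01,0.02,1.08],[0,0,0]],
    [[-0.01,0.02,1.08],[0,0,0]],
    [[-0.01,0.02,1.08],[0,0,0]],
  ],
)

```text
time: 12.92
eef_pos: [0.6561, 0.0849, 0.0792]
orientation: [0.001, -0.066, 0.998, -0.0]
contact_force: [1.2, -0.4, 0.0]
opening: 0.0699
grip_force: 0.0
```

jog_arm(
  segments=[
    [[0,0,0],[0,0,0]],
    [[0,0,0],[0,0,0]],
    [[0,0,0],[0,0,0]],
    [[0,0,0],[0,0,0]],
    [[0,0,0],[0,0,0]],
    [[0,0,0],[0,0,0]],
  ],
  aperture=0.0,
  squeeze=50,
)

```text
time: 13.42
eef_pos: [0.6559, 0.0853, 0.0791]
orientation: [0.0, -0.066, 0.998, -0.0]
contact_force: [-1.9, -0.7, 5.1]
opening: 0.0204
grip_force: 48.6
```

jog_arm(
  segments=[
    [[0,0,-0.04],[0,0,0]],
    [[0,0,-0.12],[0,0,0]],
    [[0,0,-0.24],[0,0,0]],
    [[0,0,-0.36],[0,0,0]],
    [[0,0,-0.45],[0,0,0]],
    [[0,0,-0.5],[0,0,0]],
    [[0,0,-0.5],[0,0,0]],
  ],
)

```text
time: 14.0
eef_pos: [0.6562, 0.0853, 0.1302]
orientation: [0.001, -0.066, 0.998, -0.0]
contact_force: [-0.7, -0.2, -3.2]
opening: 0.0205
grip_force: 49.0
```

```bash
python3 -c "
from h import *
plan([.456,.001,.1280],97.6)"
```

```text
t 14.0 at [0.6562 0.0853 0.1302] yaw 97.6 q6 -1.64 open 0.0205 
delta [ 0.2096 -0.0572  0.0017] [-0.0002  0.0026 -0.0004] dist 0.217
```

jog_arm(
  segments=[
    [[0.1,-0.03,0],[0,0,0]],
    [[0.3,-0.08,0],[0,0,0]],
    [[0.6,-0.16,0],[0,0,0]],
    [[0.93,-0.25,0],[0,0,0]],
    [[1.26,-0.34,0],[0,0,0]],
    [[1.57,-0.43,0],[0,0,0]],
    [[1.84,-0.5,0],[0,0,0]],
    [[2.02,-0.55,0],[0,0,0]],
    [[2.096,-0.572,0],[0,0,0]],
    [[2.096,-0.572,0],[0,0,0]],
    [[2.096,-0.572,0],[0,0,0]],
  ],
)

```text
time: 14.92
eef_pos: [0.4563, 0.001, 0.1286]
orientation: [0.001, -0.066, 0.998, -0.0]
contact_force: [0.3, -0.2, -2.9]
opening: 0.0203
grip_force: 49.0
```

jog_arm(
  segments=[
    [[0,0,0.1],[0,0,0]],
    [[0,0,0.25],[0,0,0]],
    [[0,0,0.37],[0,0,0]],
    [[0,0,0.44],[0,0,0]],
    [[0,0,0.47],[0,0,0]],
    [[0,0,0.485],[0,0,0]],
    [[0,0,0.5],[0,0,0]],
    [[0,0,0.505],[0,0,0]],
    [[0,0,0.505],[0,0,0]],
  ],
)

```text
time: 15.67
eef_pos: [0.4557, 0.001, 0.079]
orientation: [0.0, -0.066, 0.998, -0.0]
contact_force: [-6.7, -0.3, 12.7]
opening: 0.0205
grip_force: 50.8
```

jog_arm(
  segments=[
    [[0,0,0],[0,0,0]],
    [[0,0,0],[0,0,0]],
    [[0,0,0],[0,0,0]],
    [[0,0,0],[0,0,0]],
    [[0,0,0],[0,0,0]],
  ],
  aperture=0.07,
)

```text
time: 16.08
eef_pos: [0.4555, 0.0009, 0.0779]
orientation: [0.0, -0.066, 0.998, -0.0]
contact_force: [-1.2, -0.8, 0.1]
opening: 0.0699
grip_force: 0.0
```

jog_arm(
  segments=[
    [[0,0,-0.1],[0,0,0]],
    [[0,0,-0.3],[0,0,0]],
    [[0,0,-0.55],[0,0,0]],
    [[0,0,-0.85],[0,0,0]],
    [[0,0,-1.1],[0,0,0]],
    [[0,0,-1.1],[0,0,0]],
    [[0,0,-1.1],[0,0,0]],
  ],
)

```text
time: 16.67
eef_pos: [0.4559, 0.0009, 0.1894]
orientation: [0.002, -0.066, 0.998, -0.0]
contact_force: [0.2, -0.2, -0.2]
opening: 0.0697
grip_force: 0.0
```

```bash
python3 -c "
from h import *
plan([.463,.191,.19],50)"
```

```text
t 16.67 at [0.4559 0.0009 0.1894] yaw 97.6 q6 -1.8 open 0.0697 
delta [-0.0321  0.1875 -0.0007] [6.000e-04 3.200e-03 8.304e-01] dist 0.19
```

Scaled: 0.187 m is 1.87, 0.185 m is 1.85.

jog_arm(
  segments=[
    [[-0.03,0.18,0],[0,0,0.08]],
    [[-0.06,0.4,0],[0,0,0.17]],
    [[-0.11,0.65,0],[0,0,0.28]],
    [[-0.16,0.95,0],[0,0,0.4]],
    [[-0.2,1.2,0],[0,0,0.51]],
    [[-0.25,1.45,0],[0,0,0.62]],
    [[-0.29,1.7,0],[0,0,0.73]],
    [[-0.32,1.85,0],[0,0,0.8]],
    [[-0.32,1.87,0],[0,0,0.83]],
    [[-0.32,1.87,0],[0,0,0.83]],
    [[-0.32,1.87,0],[0,0,0.83]],
  ],
)

```text
time: 17.58
eef_pos: [0.4619, 0.1904, 0.187]
orientation: [-0.001, 0.341, 0.94, -0.001]
contact_force: [-0.2, -0.2, 0.3]
opening: 0.0699
grip_force: 0.0
```

```bash
python3 -c "
from h import *
wshot('w4')"
```

```text
17.5833 [0.46187022 0.19035794 0.186994  ] [-6.80780421e-04  3.41094617e-01  9.40028554e-01 -5.61831006e-04] 0.015077136549978486
```

View pics/w4v.png

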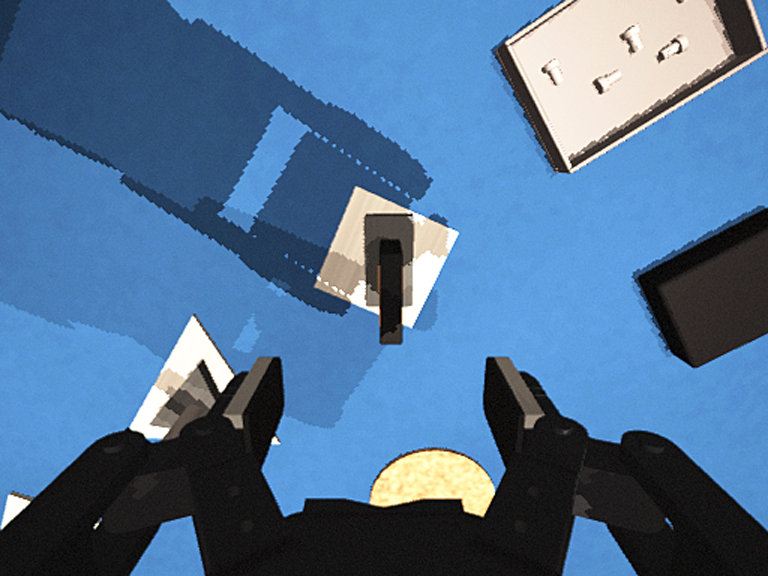

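The filter on the square plate: foot centre (388,259), head top edge from (390,241) to (391,343). Square plate corners: (356,187), (459,232), (414,328), (315,286).

```bash
python3 - <<'E'
from h import *
np.set_printoptions(precision=4,suppress=True)
T=cam("top");W=wcam("w4"); t=lambda u,v:(T,un((u,v),95,125)); w=lambda u,v:(W,un((u,v),0,0,1.5))
print("foot",atz(*w(388,259.5),.016),tri(t(126,364),w(388,259.5)))
a,b=atz(*w(390,240),.099),atz(*w(391.5,343),.099);print("head top",a,b,(a+b)/2,np.linalg.norm(a-b),np.degrees(np.arctan2(*(b-a)[1::-1])))
P=np.array([atz(*w(*p),.004) for p in[(356,187),(459,232),(414,328),(315,286)]]);print("square",P.mean(0),np.linalg.norm(P-np.roll(P,-1,0),axis=1))
plan([.465,.192,.077],50)
E
```

```text
foot [0.4607 0.1948 0.016 ] (array([ 0.4648,  0.1905, -0.0107]), np.float64(0.0009964063286059897))
head top [0.438  0.2139 0.099 ] [0.4814 0.1789 0.099 ] [0.4597 0.1964 0.099 ] 0.05575598765693612 -38.841596715279344
square [0.4624 0.1916 0.004 ] [0.0795 0.08   0.0814 0.0784]
t 17.63 at [0.4621 0.1901 0.1872] yaw 50.1 q6 -0.58 open 0.0698 
delta [-0.0011  0.0035  0.1102] [-0.0012 -0.0007  0.0015] dist 0.11
```

jog_arm(
  segments=[
    [[0.036,0.03,0.2],[0,0,-0.01]],
    [[0.036,0.03,0.45],[0,0,-0.01]],
    [[0.036,0.03,0.7],[0,0,-0.01]],
    [[0.036,0.03,0.9],[0,0,-0.01]],
    [[0.036,0.03,1.05],[0,0,-0.01]],
    [[0.036,0.03,1.1],[0,0,-0.01]],
    [[0.036,0.03,1.1],[0,0,-0.01]],
    [[0.036,0.03,1.1],[0,0,-0.01]],
  ],
)

```text
time: 18.3
eef_pos: [0.4619, 0.1949, 0.0783]
orientation: [0.0, 0.337, 0.941, 0.0]
contact_force: [-0.9, 0.1, 0.2]
opening: 0.0699
grip_force: 0.0
```

jog_arm(
  segments=[
    [[0,0,0],[0,0,0]],
    [[0,0,0],[0,0,0]],
    [[0,0,0],[0,0,0]],
    [[0,0,0],[0,0,0]],
    [[0,0,0],[0,0,0]],
    [[0,0,0],[0,0,0]],
  ],
  aperture=0.0,
  squeeze=50,
)

```text
time: 18.8
eef_pos: [0.4619, 0.1953, 0.0782]
orientation: [0.0, 0.337, 0.941, 0.0]
contact_force: [0.3, -0.1, 5.3]
opening: 0.0113
grip_force: 49.6
```

jog_arm(
  segments=[
    [[0,0,-0.04],[0,0,0]],
    [[0,0,-0.12],[0,0,0]],
    [[0,0,-0.24],[0,0,0]],
    [[0,0,-0.36],[0,0,0]],
    [[0,0,-0.45],[0,0,0]],
    [[0,0,-0.5],[0,0,0]],
    [[0,0,-0.5],[0,0,0]],
  ],
)

```text
time: 19.38
eef_pos: [0.462, 0.1953, 0.1289]
orientation: [0.001, 0.337, 0.941, 0.0]
contact_force: [0.2, -1.2, -2.8]
opening: 0.0117
grip_force: 48.8
```

```bash
python3 -c "
from h import *
plan([.656,.083,.1280],50.5)"
```

```text
t 19.38 at [0.462  0.1953 0.1289] yaw 50.6 q6 -0.58 open 0.0117 
delta [-0.2212  0.0364  0.0012] [0.0014 0.0009 0.0017] dist 0.224
```

jog_arm(
  segments=[
    [[-0.11,0.02,0],[0,0,0]],
    [[-0.33,0.06,0],[0,0,0]],
    [[-0.63,0.11,0],[0,0,0]],
    [[-0.97,0.16,0],[0,0,0]],
    [[-1.3,0.22,0],[0,0,0]],
    [[-1.62,0.27,0],[0,0,0]],
    [[-1.91,0.32,0],[0,0,0]],
    [[-2.12,0.35,0],[0,0,0]],
    [[-2.212,0.364,0],[0,0,0]],
    [[-2.212,0.364,0],[0,0,0]],
    [[-2.212,0.364,0],[0,0,0]],
  ],
)

```text
time: 20.3
eef_pos: [0.655, 0.0827, 0.1268]
orientation: [-0.001, 0.337, 0.941, -0.0]
contact_force: [-0.9, -0.4, -2.4]
opening: 0.0112
grip_force: 48.9
```

jog_arm(
  segments=[
    [[0,0,0.1],[0,0,0]],
    [[0,0,0.25],[0,0,0]],
    [[0,0,0.37],[0,0,0]],
    [[0,0,0.43],[0,0,0]],
    [[0,0,0.46],[0,0,0]],
    [[0,0,0.475],[0,0,0]],
    [[0,0,0.49],[0,0,0]],
    [[0,0,0.495],[0,0,0]],
    [[0,0,0.495],[0,0,0]],
  ],
)

```text
time: 21.05
eef_pos: [0.6558, 0.0828, 0.0787]
orientation: [0.0, 0.337, 0.941, 0.0]
contact_force: [1.0, 0.6, -2.4]
opening: 0.0113
grip_force: 48.8
```

jog_arm(
  segments=[
    [[0,0,0.005],[0,0,0]],
    [[0,0,0.01],[0,0,0]],
    [[0,0,0.015],[0,0,0]],
    [[0,0,0.015],[0,0,0]],
  ],
)

```text
time: 21.38
eef_pos: [0.656, 0.0829, 0.0783]
orientation: [0.001, 0.337, 0.941, 0.0]
contact_force: [-3.6, -0.4, 8.9]
opening: 0.0114
grip_force: 50.6
```

Contact. I'll release it and go to the cube.

jog_arm(
  segments=[
    [[0,0,0],[0,0,0]],
    [[0,0,0],[0,0,0]],
    [[0,0,0],[0,0,0]],
    [[0,0,0],[0,0,0]],
    [[0,0,0],[0,0,0]],
  ],
  aperture=0.07,
)

```text
time: 21.8
eef_pos: [0.6556, 0.0828, 0.0768]
orientation: [0.0, 0.337, 0.941, 0.0]
contact_force: [0.3, 0.2, -1.2]
opening: 0.0693
grip_force: 0.0
```

jog_arm(
  segments=[
    [[0,0,-0.1],[0,0,0]],
    [[0,0,-0.3],[0,0,0]],
    [[0,0,-0.55],[0,0,0]],
    [[0,0,-0.85],[0,0,0]],
    [[0,0,-1.1],[0,0,0]],
    [[0,0,-1.1],[0,0,0]],
    [[0,0,-1.1],[0,0,0]],
  ],
)

```text
time: 22.38
eef_pos: [0.6563, 0.0829, 0.189]
orientation: [0.002, 0.337, 0.941, 0.001]
contact_force: [-1.1, 0.4, -0.0]
opening: 0.0702
grip_force: 0.0
```

```bash
python3 -c "
from h import *
plan([.479,-.203,.19],90)"
```

```text
t 22.38 at [0.6563 0.0829 0.189 ] yaw 50.6 q6 -0.83 open 0.0702 
delta [-0.0445 -0.3334 -0.0016] [ 0.0014  0.0032 -0.6878] dist 0.336
```

Scaled: -0.333 m is -3.33, -0.315 m is -3.15.

jog_arm(
  segments=[
    [[-0.03,-0.2,0],[0,0,-0.04]],
    [[-0.07,-0.5,0],[0,0,-0.11]],
    [[-0.12,-0.9,0],[0,0,-0.19]],
    [[-0.17,-1.3,0],[0,0,-0.27]],
    [[-0.23,-1.7,0],[0,0,-0.35]],
    [[-0.28,-2.1,0],[0,0,-0.43]],
    [[-0.33,-2.5,0],[0,0,-0.52]],
    [[-0.38,-2.85,0],[0,0,-0.6]],
    [[-0.42,-3.15,0],[0,0,-0.66]],
    [[-0.445,-3.33,0],[0,0,-0.688]],
    [[-0.445,-3.33,0],[0,0,-0.688]],
    [[-0.445,-3.33,0],[0,0,-0.688]],
  ],
)

```text
time: 23.38
eef_pos: [0.478, -0.203, 0.1863]
orientation: [-0.001, 0.001, 1.0, 0.0]
contact_force: [0.8, 0.6, -0.4]
opening: 0.0698
grip_force: 0.0
```

```bash
python3 -c "
from h import *
wshot('w5')"
```

```text
23.3833 [ 0.47797785 -0.20302714  0.18626536] [-5.22931467e-04  1.09078004e-03  9.99999211e-01  3.38938278e-04] 0.03688721542112812
```

View pics/w5v.png

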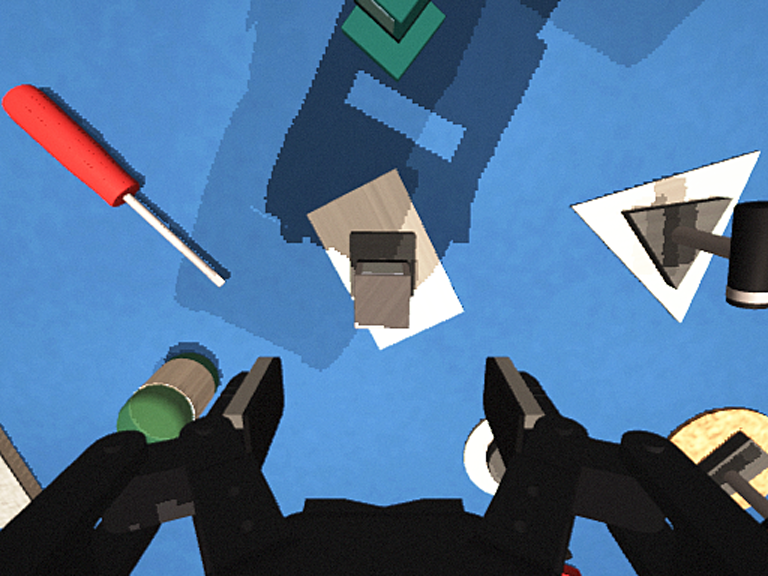

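The grey steel cube is on the oblong plate: foot (350–415, 232–296), top face centre about (382,300). The turquoise decoy is apart at (395,40), and the bottle is at (165,400). The tube stands upright on the triangular plate, at (670,235).

```bash
python3 - <<'E'
from h import *
np.set_printoptions(precision=4,suppress=True)
T=cam("top");W=wcam("w5"); t=lambda u,v:(T,un((u,v),95,125)); w=lambda u,v:(W,un((u,v),0,0,1.5))
for p in[(350,232.5),(415.5,231.5)]: print("foot back corner",atz(*w(*p),.016))
for p in[(354,327),(409,328),(360,275),(408,275)]: print("top",atz(*w(*p),.094))
print(tri(t(654,311),w(354,327)),tri(t(699,311),w(409,328)))
P=np.array([atz(*w(*p),.004) for p in[(397,170),(465,311),(381,350),(307,215)]]);print("oblong",P.mean(0),np.linalg.norm(P-np.roll(P,-1,0),axis=1))
print("bottle",atz(T,(398,187),.11),atz(*w(155,413),.11))
P=np.array([atz(*w(*p),.016) for p in[(622,211),(733,197),(672,289)]]);print("tubefoot",P.mean(0),np.linalg.norm(P-np.roll(P,-1,0),axis=1))
P=np.array([atz(*w(*p),.004) for p in[(570,206),(761,150),(682,323)]]);print("tri",P.mean(0),np.linalg.norm(P-np.roll(P,-1,0),axis=1))
plan([.477,-.2035,.077],90)
E
```

```text
foot back corner [ 0.4544 -0.2266  0.016 ]
foot back corner [ 0.4539 -0.1817  0.016 ]
top [ 0.4923 -0.2198  0.094 ]
top [ 0.4929 -0.1901  0.094 ]
top [ 0.4632 -0.216   0.094 ]
top [ 0.4633 -0.1911  0.094 ]
(array([ 0.4969, -0.207 ,  0.0753]), np.float64(0.014316769382175128)) (array([ 0.4872, -0.2029,  0.1255]), np.float64(0.012809725935837872))
oblong [ 0.4806 -0.1999  0.004 ] [0.1152 0.071  0.1164 0.0702]
bottle [ 0.571  -0.3561  0.11  ] [ 0.5346 -0.3257  0.11  ]
tubefoot [ 0.4558 -0.0032  0.016 ] [0.0735 0.0705 0.071 ]
tri [0.4554 0.0008 0.004 ] [0.13   0.1286 0.1306]
t 23.43 at [ 0.4784 -0.2024  0.1863] yaw 89.9 q6 -2.06 open 0.0697 
delta [ 0.0013 -0.0011  0.1093] [ 0.0006 -0.0008 -0.0011] dist 0.109
```

Careful with the scale: shifts go in units of 100 mm. That gives: -0.002 m is -0.02, 0.001 m is 0.01.

jog_arm(
  segments=[
    [[0.01,-0.02,0.2],[0,0,0]],
    [[0.01,-0.02,0.45],[0,0,0]],
    [[0.01,-0.02,0.7],[0,0,0]],
    [[0.01,-0.02,0.9],[0,0,0]],
    [[0.01,-0.02,1.04],[0,0,0]],
    [[0.01,-0.02,1.09],[0,0,0]],
    [[0.01,-0.02,1.09],[0,0,0]],
    [[0.01,-0.02,1.09],[0,0,0]],
  ],
  aperture=0.06,
)

```text
time: 24.1
eef_pos: [0.4781, -0.2042, 0.0782]
orientation: [0.0, -0.0, 1.0, -0.0]
contact_force: [0.3, 0.9, 0.3]
opening: 0.0597
grip_force: 0.0
```

jog_arm(
  segments=[
    [[0,0,0],[0,0,0]],
    [[0,0,0],[0,0,0]],
    [[0,0,0],[0,0,0]],
    [[0,0,0],[0,0,0]],
    [[0,0,0],[0,0,0]],
    [[0,0,0],[0,0,0]],
  ],
  aperture=0.0,
  squeeze=50,
)

```text
time: 24.6
eef_pos: [0.478, -0.2047, 0.0787]
orientation: [0.001, -0.0, 1.0, -0.0]
contact_force: [-0.9, 3.1, 6.9]
opening: 0.0292
grip_force: 48.8
```

jog_arm(
  segments=[
    [[0,0,-0.04],[0,0,0]],
    [[0,0,-0.14],[0,0,0]],
    [[0,0,-0.3],[0,0,0]],
    [[0,0,-0.5],[0,0,0]],
    [[0,0,-0.7],[0,0,0]],
    [[0,0,-0.9],[0,0,0]],
    [[0,0,-1.06],[0,0,0]],
    [[0,0,-1.17],[0,0,0]],
    [[0,0,-1.2],[0,0,0]],
    [[0,0,-1.2],[0,0,0]],
  ],
)

```text
time: 25.43
eef_pos: [0.4777, -0.2048, 0.1985]
orientation: [0.0, -0.0, 1.0, -0.0]
contact_force: [0.2, -0.5, -3.2]
opening: 0.0292
grip_force: 49.5
```

```bash
python3 -c "
from h import *
plan([.4635,.1912,.195],90)"
```

```text
t 25.43 at [ 0.4777 -0.2048  0.1985] yaw 90.0 q6 -2.07 open 0.0292 
delta [0.0141 0.396  0.0032] [-0.0006  0.001   0.0001] dist 0.396
```

jog_arm(
  segments=[
    [[0,0.1,0],[0,0,0]],
    [[0.01,0.3,0],[0,0,0]],
    [[0.02,0.6,0],[0,0,0]],
    [[0.04,1,0],[0,0,0]],
    [[0.05,1.4,0],[0,0,0]],
    [[0.06,1.8,0],[0,0,0]],
    [[0.08,2.2,0],[0,0,0]],
    [[0.09,2.6,0],[0,0,0]],
    [[0.1,2.95,0],[0,0,0]],
    [[0.11,3.25,0],[0,0,0]],
    [[0.13,3.5,0],[0,0,0]],
    [[0.14,3.7,0],[0,0,0]],
  ],
)

```text
time: 26.43
eef_pos: [0.462, 0.1676, 0.1967]
orientation: [-0.001, -0.001, 1.0, -0.0]
contact_force: [0.2, 0.1, -2.8]
opening: 0.0294
grip_force: 49.9
```

jog_arm(
  segments=[
    [[0,0.12,0],[0,0,0]],
    [[0,0.2,0],[0,0,0]],
    [[0,0.25,0],[0,0,0]],
    [[0,0.26,0],[0,0,0]],
    [[0,0.26,0],[0,0,0]],
    [[0,0.26,0],[0,0,0]],
  ],
)

```text
time: 26.93
eef_pos: [0.4635, 0.1906, 0.1977]
orientation: [-0.0, 0.0, 1.0, -0.0]
contact_force: [0.6, 0.0, -2.3]
opening: 0.0292
grip_force: 49.9
```

```bash
python3 -c "
from h import *
plan([.4632,.1912,.0787],90)"
```

```text
t 26.93 at [0.4635 0.1906 0.1977] yaw 90.0 q6 -1.27 open 0.0292 
delta [0.0003 0.0007 0.119 ] [-0.0002 -0.0003 -0.0007] dist 0.119
```

jog_arm(
  segments=[
    [[0,0.01,0.12],[0,0,0]],
    [[0,0.01,0.35],[0,0,0]],
    [[0,0.01,0.6],[0,0,0]],
    [[0,0.01,0.83],[0,0,0]],
    [[0,0.01,1],[0,0,0]],
    [[0,0.01,1.1],[0,0,0]],
    [[0,0.01,1.14],[0,0,0]],
    [[0,0.01,1.16],[0,0,0]],
    [[0,0.01,1.175],[0,0,0]],
    [[0,0.01,1.19],[0,0,0]],
    [[0,0.01,1.195],[0,0,0]],
    [[0,0.01,1.195],[0,0,0]],
  ],
)

```text
time: 27.93
eef_pos: [0.4638, 0.1924, 0.0788]
orientation: [0.001, -0.0, 1.0, 0.0]
contact_force: [-0.3, -0.2, -2.6]
opening: 0.0292
grip_force: 49.9
```

Scaled: 0.001 m is 0.01, 0.0005 m is 0.005.

jog_arm(
  segments=[
    [[0,0,0.005],[0,0,0]],
    [[0,0,0.01],[0,0,0]],
    [[0,0,0.01],[0,0,0]],
    [[0,0,0.01],[0,0,0]],
  ],
)

```text
time: 28.27
eef_pos: [0.464, 0.1925, 0.0787]
orientation: [0.001, -0.0, 1.0, 0.0]
contact_force: [-3.4, -0.8, 13.2]
opening: 0.0293
grip_force: 51.7
```

Seated. I'll release and go back to the filter on the mat.

jog_arm(
  segments=[
    [[0,0,0],[0,0,0]],
    [[0,0,0],[0,0,0]],
    [[0,0,0],[0,0,0]],
    [[0,0,0],[0,0,0]],
    [[0,0,0],[0,0,0]],
  ],
  aperture=0.065,
)

```text
time: 28.68
eef_pos: [0.4635, 0.1923, 0.0773]
orientation: [-0.0, -0.0, 1.0, -0.0]
contact_force: [-0.6, -0.1, -0.4]
opening: 0.0647
grip_force: 0.0
```

jog_arm(
  segments=[
    [[0,0,-0.1],[0,0,0]],
    [[0,0,-0.3],[0,0,0]],
    [[0,0,-0.55],[0,0,0]],
    [[0,0,-0.85],[0,0,0]],
    [[0,0,-1.1],[0,0,0]],
    [[0,0,-1.1],[0,0,0]],
    [[0,0,-1.1],[0,0,0]],
  ],
)

```text
time: 29.27
eef_pos: [0.464, 0.1925, 0.1889]
orientation: [0.001, -0.0, 1.0, 0.0]
contact_force: [0.0, 0.6, -0.9]
opening: 0.0652
grip_force: 0.0
```

```bash
python3 -c "
from h import *
plan([.6557,.0829,.19],50.6)"
```

```text
t 29.27 at [0.464  0.1925 0.1889] yaw 90.0 q6 -1.27 open 0.0652 
delta [-0.1917 -0.1096 -0.0006] [0.0019 0.0024 0.6879] dist 0.221
```

Scaled: -0.1917 m is -1.917, -0.18 m is -1.8.

jog_arm(
  segments=[
    [[-0.17,-0.1,0],[0,0,0.06]],
    [[-0.4,-0.23,0],[0,0,0.15]],
    [[-0.7,-0.4,0],[0,0,0.25]],
    [[-1,-0.57,0],[0,0,0.36]],
    [[-1.3,-0.74,0],[0,0,0.47]],
    [[-1.6,-0.91,0],[0,0,0.57]],
    [[-1.8,-1.03,0],[0,0,0.65]],
    [[-1.917,-1.096,0],[0,0,0.688]],
    [[-1.917,-1.096,0],[0,0,0.688]],
    [[-1.917,-1.096,0],[0,0,0.688]],
    [[-1.917,-1.096,0],[0,0,0.688]],
  ],
)

```text
time: 30.18
eef_pos: [0.6542, 0.0832, 0.1865]
orientation: [-0.001, 0.336, 0.942, -0.0]
contact_force: [-0.1, -1.0, -0.5]
opening: 0.0651
grip_force: 0.0
```

```bash
python3 -c "
from h import *
wshot('w6')
plan([.6557,.0829,.077],50.6)"
```

```text
30.1833 [0.65416589 0.08320421 0.18649047] [-8.85864288e-04  3.36383967e-01  9.41724452e-01 -3.12660802e-04] 0.01270382166821132
t 30.23 at [0.6542 0.0834 0.1869] yaw 50.7 q6 -0.83 open 0.065 
delta [-0.0016  0.0006  0.1099] [-0.0008 -0.001   0.0017] dist 0.11
```

View pics/w6v.png

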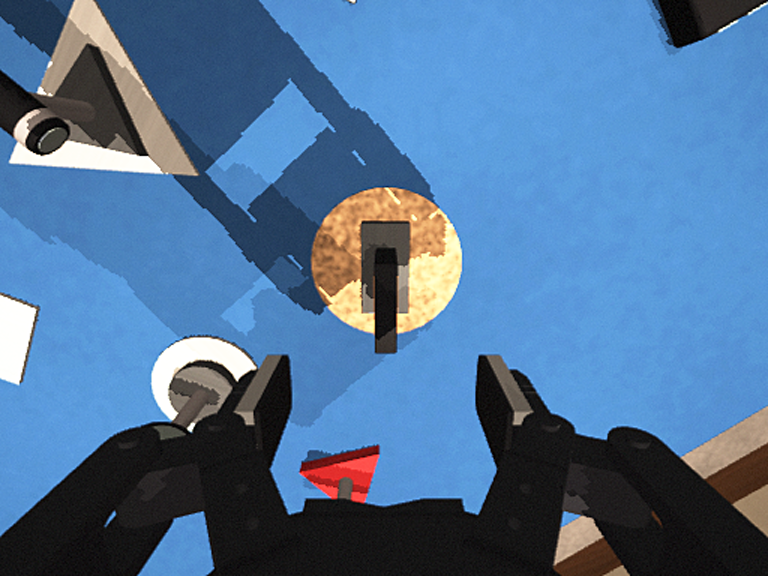

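The filter stands upright at the mat's centre, with its head at (386,300) between the fingers.

Scaled: 0.109 m is 1.09, 0.104 m is 1.04.

jog_arm(
  segments=[
    [[-0.01,0.01,0.2],[0,0,0]],
    [[-0.01,0.01,0.45],[0,0,0]],
    [[-0.01,0.01,0.7],[0,0,0]],
    [[-0.01,0.01,0.9],[0,0,0]],
    [[-0.01,0.01,1.04],[0,0,0]],
    [[-0.01,0.01,1.09],[0,0,0]],
    [[-0.01,0.01,1.09],[0,0,0]],
    [[-0.01,0.01,1.09],[0,0,0]],
  ],
)

```text
time: 30.9
eef_pos: [0.657, 0.0831, 0.0793]
orientation: [0.0, 0.337, 0.942, 0.0]
contact_force: [0.6, -0.0, -0.2]
opening: 0.0651
grip_force: 0.0
```

jog_arm(
  segments=[
    [[0,0,0],[0,0,0]],
    [[0,0,0],[0,0,0]],
    [[0,0,0],[0,0,0]],
    [[0,0,0],[0,0,0]],
    [[0,0,0],[0,0,0]],
    [[0,0,0],[0,0,0]],
  ],
  aperture=0.0,
  squeeze=50,
)

```text
time: 31.4
eef_pos: [0.6569, 0.0828, 0.0789]
orientation: [0.0, 0.337, 0.941, 0.0]
contact_force: [-0.7, -1.0, 4.8]
opening: 0.0112
grip_force: 49.5
```

jog_arm(
  segments=[
    [[0,0,-0.04],[0,0,0]],
    [[0,0,-0.14],[0,0,0]],
    [[0,0,-0.3],[0,0,0]],
    [[0,0,-0.5],[0,0,0]],
    [[0,0,-0.7],[0,0,0]],
    [[0,0,-0.9],[0,0,0]],
    [[0,0,-1.06],[0,0,0]],
    [[0,0,-1.17],[0,0,0]],
    [[0,0,-1.2],[0,0,0]],
    [[0,0,-1.2],[0,0,0]],
  ],
)

```text
time: 32.23
eef_pos: [0.6568, 0.0829, 0.199]
orientation: [0.0, 0.337, 0.941, 0.0]
contact_force: [0.2, 0.3, -2.9]
opening: 0.0117
grip_force: 48.9
```

```bash
python3 -c "
from h import *
plan([.4803,-.2,.195],50.6)"
```

```text
t 32.23 at [0.6568 0.0829 0.199 ] yaw 50.6 q6 -0.83 open 0.0117 
delta [-0.0432 -0.3306  0.0038] [ 0.0007  0.0007 -0.0001] dist 0.333
```

Scaled: -0.3306 m is -3.306, -0.325 m is -3.25.

jog_arm(
  segments=[
    [[-0.01,-0.1,0],[0,0,0]],
    [[-0.04,-0.3,0],[0,0,0]],
    [[-0.08,-0.6,0],[0,0,0]],
    [[-0.13,-0.97,0],[0,0,0]],
    [[-0.18,-1.36,0],[0,0,0]],
    [[-0.23,-1.75,0],[0,0,0]],
    [[-0.28,-2.14,0],[0,0,0]],
    [[-0.33,-2.5,0],[0,0,0]],
    [[-0.37,-2.82,0],[0,0,0]],
    [[-0.4,-3.08,0],[0,0,0]],
    [[-0.425,-3.25,0],[0,0,0]],
    [[-0.432,-3.306,0],[0,0,0]],
  ],
)

```text
time: 33.23
eef_pos: [0.4779, -0.2019, 0.1973]
orientation: [-0.001, 0.338, 0.941, -0.0]
contact_force: [-0.2, 0.2, -3.1]
opening: 0.0112
grip_force: 49.1
```

jog_arm(
  segments=[
    [[0,0,0],[0,0,0]],
    [[0,0,0],[0,0,0]],
    [[0,0,0],[0,0,0]],
  ],
)

```text
time: 33.48
eef_pos: [0.4803, -0.1992, 0.198]
orientation: [-0.0, 0.337, 0.942, 0.0]
contact_force: [0.3, 0.8, -2.5]
opening: 0.0113
grip_force: 49.2
```

```bash
python3 -c "
from h import *
plan([.4803,-.2,.0789],50.6)"
```

```text
t 33.48 at [ 0.4803 -0.1992  0.198 ] yaw 50.6 q6 -1.37 open 0.0113 
delta [-0.0006 -0.0006  0.1191] [ 0.     -0.0006  0.0006] dist 0.119
```

jog_arm(
  segments=[
    [[0,-0.01,0.12],[0,0,0]],
    [[0,-0.01,0.35],[0,0,0]],
    [[0,-0.01,0.6],[0,0,0]],
    [[0,-0.01,0.83],[0,0,0]],
    [[0,-0.01,1],[0,0,0]],
    [[0,-0.01,1.1],[0,0,0]],
    [[0,-0.01,1.14],[0,0,0]],
    [[0,-0.01,1.16],[0,0,0]],
    [[0,-0.01,1.175],[0,0,0]],
    [[0,-0.01,1.19],[0,0,0]],
    [[0,-0.01,1.2],[0,0,0]],
    [[0,-0.01,1.2],[0,0,0]],
  ],
)

```text
time: 34.48
eef_pos: [0.4799, -0.201, 0.0789]
orientation: [0.001, 0.337, 0.941, -0.0]
contact_force: [0.9, -0.4, -0.8]
opening: 0.0116
grip_force: 49.3
```

jog_arm(
  segments=[
    [[0,0,0],[0,0,0]],
    [[0,0,0],[0,0,0]],
  ],
)

```text
time: 34.65
eef_pos: [0.4799, -0.201, 0.0788]
orientation: [0.001, 0.337, 0.941, -0.0]
contact_force: [1.1, 0.7, 1.8]
opening: 0.0115
grip_force: 49.7
```

Contact is just beginning. I'll go down a hair more, release, retreat and check.

Scaled: 0.0005 m is 0.005.

jog_arm(
  segments=[
    [[0,0,0.005],[0,0,0]],
    [[0,0,0.005],[0,0,0]],
    [[0,0,0.005],[0,0,0]],
  ],
  only="force",
)

```text
contact_force: [-2.1, 1.3, 9.8]
grip_force: 51.0
```

jog_arm(
  segments=[
    [[0,0,0],[0,0,0]],
    [[0,0,0],[0,0,0]],
    [[0,0,0],[0,0,0]],
    [[0,0,0],[0,0,0]],
    [[0,0,0],[0,0,0]],
  ],
  aperture=0.065,
)

```text
time: 35.32
eef_pos: [0.4795, -0.2008, 0.0778]
orientation: [-0.0, 0.337, 0.941, 0.0]
contact_force: [0.7, -0.5, -0.8]
opening: 0.0649
grip_force: 0.0
```

jog_arm(
  segments=[
    [[0,0,-0.1],[0,0,0]],
    [[0,0,-0.3],[0,0,0]],
    [[0,0,-0.55],[0,0,0]],
    [[0,0,-0.85],[0,0,0]],
    [[0,0,-1.15],[0,0,0]],
    [[0,0,-1.5],[0,0,0]],
    [[0.3,0.3,-1.8],[0,0,0]],
    [[0.6,0.6,-2],[0,0,0]],
    [[1,0.6,-2],[0,0,0]],
    [[1.4,0.6,-2],[0,0,0]],
    [[1.4,0.6,-2],[0,0,0]],
  ],
)

```text
time: 36.23
eef_pos: [0.4058, -0.0624, 0.2786]
orientation: [-0.0, 0.336, 0.942, 0.0]
contact_force: [0.5, -1.2, -0.2]
opening: 0.0653
grip_force: 0.0
```

```bash
python3 - <<'E'
from h import *
a=arm.capture("top");b=arm.capture("scene");cv2.imwrite("pics/top1.png",a);cv2.imwrite("pics/scene1.png",b)
f=lambda i:cv2.resize(i,None,fx=3,fy=3,interpolation=cv2.INTER_CUBIC)
cv2.imwrite("pics/top1c.png",f(a[125:285,95:350]));cv2.imwrite("pics/scene1c.png",f(b[110:280,160:420]))
E
```

```text
(no output)
```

View pics/top1c.png

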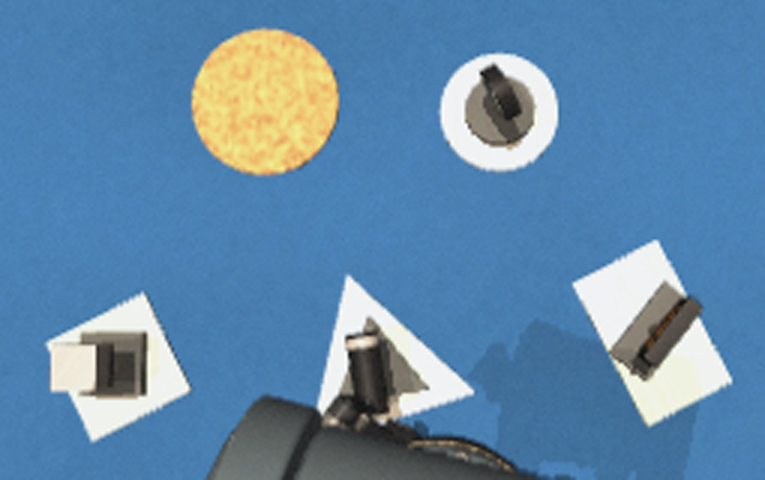

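View pics/scene1c.png

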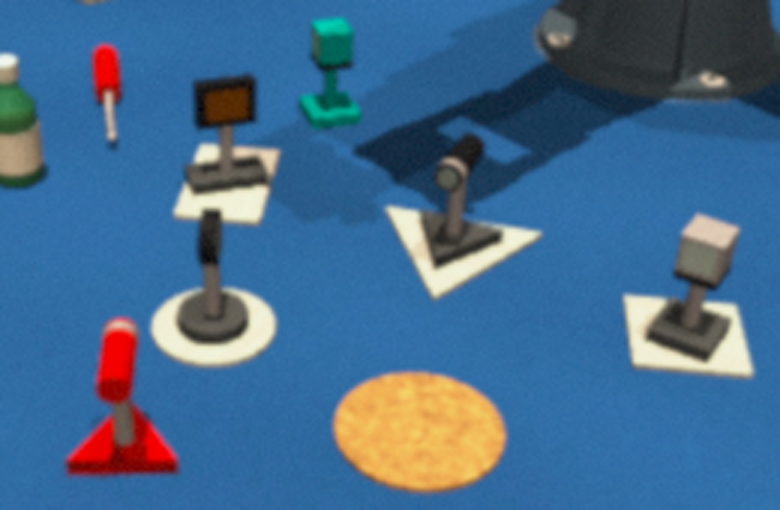

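All four stand upright and centred:
- Lens foot (500,111), round plate centre (499,112).
- Cube foot (114,365), square plate centre (118,366).
- Filter foot about (653,331), oblong plate centre (652,333).
- Tube about 4 mm off the triangular plate's centre, from the earlier wrist view.

The mat is empty, the bottle has not moved, and the gripper is clear.

jog_arm(
  segments=[
    [[0,0,0],[0,0,0]],
    [[0,0,0],[0,0,0]],
    [[0,0,0],[0,0,0]],
  ],
  lines="1,1",
)

```text
time: 36.58
```

```bash
python3 -c "
from rig import arm
print(arm.sign_off())"
```

```text
the job is handed in; nothing more can be done
None
```

I've handed the job in at 36.6 s: all four optics stand upright on the plates of their own shape, each within about 4 mm of centre by my measurements; the mat is empty and the bottle untouched, though the hand-in returned no verdict.

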